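# Draw the locking pin, park it, and hold the carousel's index plunger back

### The job

The sample carousel on the worktop has to be freed so that a colleague can turn it. Draw the steel locking pin up out of its bore in the plunger bracket and hang it upright in the open notch of the pin rest beside the bracket, down on its collar and let go; then take the black pull knob of the sprung index plunger, pull it straight out as far as it goes, and finish while still holding it there. Do not knock over or push about the small bottle that stands on the base plate, the white-capped vial or the specimen cup.

Things in the scene. Friction and masses are not known exactly. Their poses are not given: they have to be found in the camera images.
- fixture: Fixed carousel stand: grey base plate 12 mm thick (x -60 to 155, y -80 to 80 mm), aluminium plunger bracket (x -52 to 30, y -20 to 20 mm, flat top 84 mm over the worktop), behind it a disc 110 mm wide with sample tubes (tops at 102 mm). Origin on the worktop below the bracket's vertical bore; z up, +x from plunger to carousel, roughly away from the robot (yaw within 0.3 rad), +y left.
- bore (a point): Centre of the mouth of the vertical bore, in the flat top of the bracket, 84 mm above the worktop. The bore is 10 mm wide; axes as the fixture's. A tall fixed microscope stands left of the stand, about x 0.3 to 0.55, y 0 to 0.2 m: pass over or round it.
- lock_pin: Loose steel pin, about 60 g, upright in the bore. Origin: centre of its collar's underside; z up along the pin. Shaft 8 mm wide, 64 mm long below the origin, chamfered foot; collar 22 mm wide, 0 to 4 mm; round head 16 mm wide, 4 to 36 mm above. It passes through the plunger's stem: while in, the plunger moves under 6 mm. It must rise 64 mm to come clear of the bracket.
- pin_rest: Fixed aluminium post on the base plate, left or right of the bracket (58 mm from the bore along the fixture's y; the side changes), top 84 mm over the worktop. Top plate 12 mm thick, 36 mm wide in y, x -18 to 22 mm, with a notch 12 mm wide, open to -x (to the robot), above and below. Origin below the notch's centre, 12 mm over the worktop; axes as the fixture's.
- notch (a point): Centre of the notch, level with the rest's flat top; the notch's closed end is 6 mm to +x. A parked pin hangs here on its collar, its origin on this point, its foot hanging free 20 mm above the worktop. It can be lowered in from straight above or slid in from the -x side.
- plunger (a joint): Travel of the sprung index plunger in m: 0 with its nose in the hole of the carousel disc, 0.018 pulled out to the stop; the nose is clear of the hole from 0.014 on. It moves along the fixture's -x, level. The spring pulls back with about 4 N at the start and 9.5 N at the stop; let go, it snaps in.
- knob (a point): Centre of the plunger's black round pull knob, on its level axis 50 mm above the worktop, 98 mm from the bore along the fixture's -x when in; moves with the plunger. Gripping waist 20 mm in diameter, 24 mm long, centred here; flange 32 mm in diameter on the outer end, 12 to 18 mm out. Only the worktop lies below it; it can be pinched from above across y.
- oil_bottle: Bystander, loose: small brown bottle with black cap, 27 mm in diameter, 60 mm high, standing on the base plate at the other side of the bracket from the pin rest. Origin at the centre of its underside, z up.
- vial: Bystander, loose: white vial with white cap, 31 mm in diameter, 75 mm high, on the worktop to the right of the stand. Origin at the centre of its underside, z up.
- cup: Bystander, loose: specimen cup with yellow lid, 60 mm in diameter, 64 mm high, on the worktop to the right of the stand. Origin at the centre of its underside, z up.
There are look-alikes about, which are no part of the job. What is shaped like the lock_pin but pink or red is not meant.

How it is judged:
On the way, in this order (a step that is already met when the one before it is completed fails the run):
1. the locking pin hangs upright in the notch of the rest, down on its collar, and the fingers have let go of it (horizontal distance between lock_pin and notch below 0.009 m and z of lock_pin in the frame of notch between -0.003 and 0.003 m and angle between lock_pin's own z axis and vertical below 0.17 rad and contact force between the fingers and lock_pin below 0.1 N and linear speed of lock_pin below 0.03 m/s), for 0.3 s.
2. the plunger is pulled fully back (at least 15 of its 18 mm) by the fingers (value of joint plunger above 0.015 m and contact force between the fingers and plunger above 2 N), for 0.3 s.
At the end, for the whole second after the job is handed in: The fingers still hold the plunger at least 15 mm out of its 18 mm (nose clear of the hole), the pin plays no part in it, and the untouched pin hangs in the notch: origin within 9 mm of the notch's centre in plan and 3 mm in height, leaning less than 10 degrees (all of step 2 and contact force between lock_pin and plunger below 0.1 N and horizontal distance between lock_pin and notch below 0.009 m and z of lock_pin in the frame of notch between -0.003 and 0.003 m and angle between lock_pin's own z axis and vertical below 0.17 rad and contact force between each of the arm, the fingers and lock_pin below 0.1 N); the arm keeps its last pose, push and grip.
It fails at once if the bottle on the base plate is pushed by more than 20 mm or tipped (distance of oil_bottle from where it was at the start of the episode above 0.02 m or angle between oil_bottle's own z axis and vertical above 0.5 rad).
It fails at once if the vial is pushed by more than 20 mm or tipped (distance of vial from where it was at the start of the episode above 0.02 m or angle between vial's own z axis and vertical above 0.5 rad).
It fails at once if the specimen cup is pushed by more than 20 mm or tipped (distance of cup from where it was at the start of the episode above 0.02 m or angle between cup's own z axis and vertical above 0.5 rad).
It also fails if it takes over 58 s, if anything falls off the work surface, if the arm or the gripper's body presses on something with over 40 N, if the wrist force passes 120 N, or if a joint passes its speed limit or range.

### The arm

A 6-joint arm with a two-finger parallel gripper is mounted at the origin on a cart in front of the work surface, level with it; the furniture and walls round the work are solid. World frame = base frame: x ahead of the robot, y to its left, z up, the work surface at z = 0. Lengths are in m, angles in rad, forces in N, time in s.
With the tool pointing down it reaches from about 0.3 to 0.775 m from the base axis. Payload 14.6 kg.
Tool frame: the origin (TCP) lies at the very end of the fingers, on their centre line; the grasp point (between the pads) lies robot.tcp_to_grasp behind it (robot.tcp_to_grasp is the distance from the TCP to the grasp point, in m); z points along the fingers, y is the line along which they close (so a half turn about z gives the same grasp; the last joint's range is limited). The gripper opens to 94 mm and grips with 3 to 60 N. Pads are 16 mm wide; open, the fingers measure 119 mm over their backs; the gripper's body (75 mm by 177 mm) begins 78 mm behind the grasp point.
Start: joints at [-1.345, 0.3, 1.521, -0, 1.321, -0.067], TCP at [0.159, -0.527, 0.205] pointing down, gripper open.
Joint ranges: [-3.03, 3.03], [-0.79, 2.21], [0.23, 2.52], [-1.04, 4.18], [0, 3.07], [-2.55, 2.55]. Speed limits (rad/s): [2.22, 2.22, 2.57, 3.14, 3.14, 3.14].

### API

Orientations are given as a unit quaternion [x, y, z, w].
In Python, from station import robot, vision gives the robot as it stands. The module is installed in compiled form; this text tells all that it offers.
- The arm moves only by the shell command python3 -m jog 'ROWS' [FORCE]. ROWS is JSON, a list of rows, each an object of numbers: "dx", "dy", "dz": the shift along the tool's x, y, z in mm; "spin": the turn about the tool's z in degrees; "fingers": the finger opening in mm, from 0 to 94. In form: [{"dx": .., "dy": .., "dz": .., "spin": .., "fingers": ..}, ...]. A call has 1 to 20 rows; each row shifts and turns the commanded pose from where the row before left it, along the tool's axes as they then stand; what a row does not reach is not made up. A row lasts 1/12 s, in which the tool goes at most 41.7 mm and 7.16 degrees, less where a joint would pass 70% of its speed; a pose out of reach is approached as far as the arm can. A call with a gripper value outside its range is refused whole. The fingers move at their own pace and stop on an object; FORCE is the grip in N (left out, the last holds). Time passes only in rows, so rows that do not move let the fingers close. It gives the time, the measured TCP pose, the force, the opening and the grip force at its end, in the units of the state.
- robot.get_state(): the state, without advancing time (a new reading comes with each control period).
- vision.snapshot(name): name is "side" or "top" or "wrist"; returns (picture, depth): 480x640x3 uint8, blue, green, red; 480x640 float32, m along the optical axis (not along the pixel's ray), 0 where there is no reading.
- vision.camera_model(name): a dict with "intrinsics" (3x3 intrinsics, pixels), "xyz" and "rotation" of the camera in the world. Camera axes: x right, y down, z forward; pixel columns grow to the right and rows downward; lengths in m; the calibration is good to about 2 mm. A picture is of the moment at which its call begins: read the wrist's pose just before it. camera_model takes no time and is no camera call; for the wrist camera it gives the pose at the moment of the call.
- robot.sign_off(): hands the job in; it is judged then, once.
The state is a dict: "t": time; "q": joint angles; "qd": joint speeds; "joint_efforts": joint torques, N m; "tool_pos": TCP position; "eef_rot": TCP orientation; "ft_force": force on the tool from outside, world axes, zero at the start; "wrist_torque": the same for the moment, N m; "width": opening from 0.0 (shut) to 1.0 (fully open); "grip_force": force on a finger pad.
Only numpy, scipy, OpenCV 4.12 (cv2) and the standard library are available. Lean on these libraries where they do the work, as an engineer would, in place of code of your own. Each camera call takes 0.05 s, during which the arm holds its last target. There are 200 camera calls.

## Working session

There is one attempt and no reset: what is moved stays moved. The work goes in short steps, Python scripts to look and compute and a shell command to move; the robot and the scene stay as the last step left them, time stands still between calls to the robot, and variables do not carry over. Pictures are saved under pics/ and viewed, at most 10 in all, crops included, and the job is handed in when it is done.

```bash
mkdir -p pics; cat > h.py <<'E'
import numpy as np, cv2
from station import robot, vision
def snap(n,f=None):
    m=vision.camera_model(n); im,d=vision.snapshot(n)
    np.savez('last_%s.npz'%n,im=im,d=d,K=m['intrinsics'],x=m['xyz'],R=m['rotation'])
    if f: cv2.imwrite('pics/'+f,im)
    return im,d,m
def world(n):
    z=np.load('last_%s.npz'%n); d=z['d']; K=z['K']
    v,u=np.mgrid[:480,:640]
    P=np.stack([(u-K[0,2])/K[0,0]*d,(v-K[1,2])/K[1,1]*d,d],-1)
    R=z['R']
    W=P@R.T+z['x']; W[d==0]=np.nan
    return z['im'],W
E
python3 - <<'E'
from h import *
s=robot.get_state(); print({k:np.round(s[k],3) for k in('t','tool_pos','eef_rot','width','ft_force')},robot.tcp_to_grasp)
for n in('top','side'):
    im,d,m=snap(n,n+'0.png'); print(n,m['xyz'],np.round(m['rotation'],3).tolist(),m['intrinsics'])
E
```

```text
{'t': np.float64(0.0), 'tool_pos': array([ 0.159, -0.526,  0.205]), 'eef_rot': array([ 0.989,  0.146, -0.   , -0.001]), 'width': np.float64(1.0), 'ft_force': array([-0.383,  0.785, -0.041])} 0.0188
top [ 0.31580911 -0.29309747  1.00973983] [-0.664, 0.74, -0.082, 0.071] [[528.07920595   0.         317.53648408]
 [  0.         528.07920595 244.42230474]
 [  0.           0.           1.        ]]
side [ 0.22621886 -0.94387713  0.58122307] [0.869, -0.194, 0.091, -0.446] [[600.37703016   0.         325.09137391]
 [  0.         600.37703016 242.55277879]
 [  0.           0.           1.        ]]
```

View pics/top0.png

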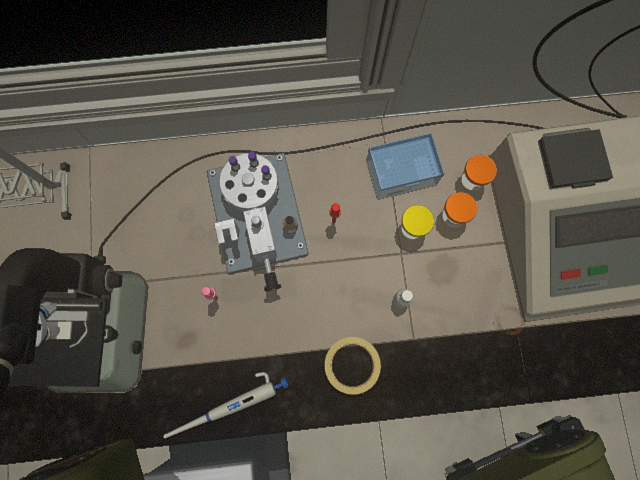

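View pics/side0.png

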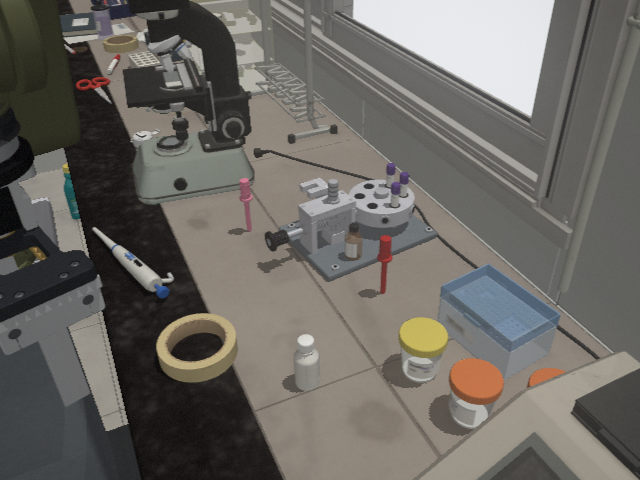

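Candidates for the pin in the top picture:
- the steel pin in the bracket at (257,222), which fits the description
- the pink one at (208,292), a decoy
- the red one at (335,210), a decoy

The rest is on the left at (228,232), the bottle on the right at (290,224), and the knob at (271,282). The side picture agrees, with the steel head at (333,187). The rotation is a quaternion, so I'll fix the helper.

```bash
sed -i "s/    R=z\['R'\]/    from scipy.spatial.transform import Rotation as Ro; R=Ro.from_quat(z['R']).as_matrix()/" h.py
python3 - <<'E'
from h import *
im,W=world('top')
for n,(u,v) in dict(pin=(257,222),br1=(256,212),br2=(262,245),rest=(222,232),knob=(270,280),bottle=(290,224),vial=(405,296),cup=(417,220),table=(330,270),redpin=(335,210),pink=(208,292),disc=(248,180),plate=(240,262)).items():
    print(n,np.round(np.nanmedian(W[v-1:v+2,u-1:u+2].reshape(-1,3),0),4))
# bracket top & rest top plane points
B=W[195:265,205:285]
m=(abs(B[...,2]-.084)<.004); m8=m.astype(np.uint8)
n,l,st,c=cv2.connectedComponentsWithStats(m8,connectivity=4)
for i in range(1,n):
    if st[i,4]>40:
        p=B[l==i]; print(st[i],p.mean(0).round(4),cv2.minAreaRect((p[:,:2]*1000).astype(np.float32)))
h=B[(B[...,2]>.108)&(B[...,2]<.13)]; print('head',h.mean(0),len(h),h.max(0),h.min(0))
c=cv2.resize(im[140:310,190:350],None,fx=3.5,fy=3.5,interpolation=cv2.INTER_CUBIC); cv2.imwrite('pics/crop1.png',c)
E
```

```text
pin [ 0.5616 -0.2183  0.1198]
br1 [ 0.5906 -0.2151  0.0846]
br2 [ 0.5282 -0.2205  0.0839]
rest [ 0.5603 -0.1508  0.083 ]
knob [ 0.4674 -0.2276  0.0603]
bottle [ 0.5679 -0.2737  0.0604]
vial [ 0.4107 -0.4645  0.0747]
cup [ 0.5489 -0.5088  0.0652]
table [ 0.4837 -0.3405  0.0009]
redpin [ 0.5742 -0.357   0.0998]
pink [ 0.4518 -0.1217  0.0991]
disc [ 0.658  -0.2042  0.071 ]
plate [ 0.516  -0.1699  0.0115]
[ 39  12  31  49 856] [ 0.5534 -0.2171  0.0841] ((556.0849609375, -216.63455200195312), (83.04092407226562, 40.11557388305664), 7.158048152923584)
[  9  24  24  25 350] [ 0.5628 -0.1576  0.084 ] ((561.4566650390625, -157.7062530517578), (40.81492614746094, 35.89486312866211), 7.631021976470947)
head [ 0.56554822 -0.21566828  0.11836665] 74 [ 0.57358844 -0.20783116  0.12347851] [ 0.55875568 -0.22350869  0.10978586]
```

View pics/crop1.png

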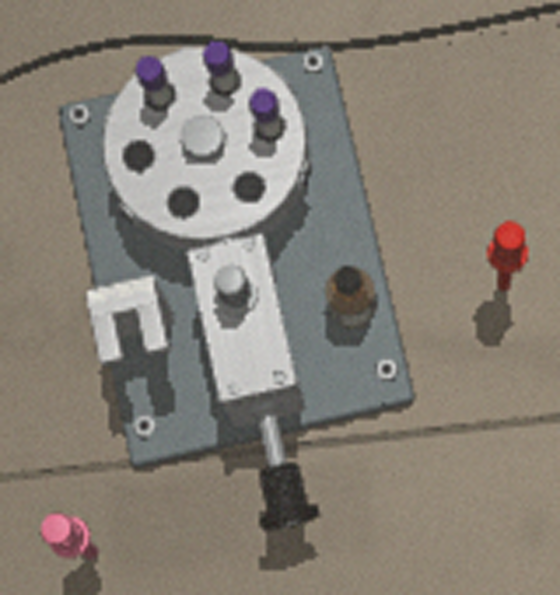

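The crop confirms the steel pin, upright in the bracket at crop (232,283). Top-plane fits give a yaw of 7.3°, bore (0.567,-0.215) and notch (0.5595,-0.158). Both agree with the given 58 mm offset and 84 mm height. Knob works out at (0.470,-0.228). Now the approach above the pin.

```bash
python3 -m jog '[{"spin":4.75},{"spin":4.75},{"dx":20,"dy":-11},{"dx":28,"dy":-16},{"dx":28,"dy":-16},{"dx":28,"dy":-16},{"dx":28,"dy":-16},{"dx":28,"dy":-16},{"dx":28,"dy":-16},{"dx":28,"dy":-16},{"dx":28,"dy":-16},{"dx":28,"dy":-16},{"dx":28,"dy":-16},{"dx":28,"dy":-16},{"dx":28,"dy":-16},{"dx":28,"dy":-16},{"dx":28,"dy":-16},{"dx":28,"dy":-16},{"dx":4,"dy":-5},{}]'
cat > rel.py <<'E'
from h import *
from scipy.spatial.transform import Rotation as Ro
def rel(p):
    s=robot.get_state(); R=Ro.from_quat(s['eef_rot'])
    print('t',s['t'],'tcp',np.round(s['tool_pos'],4),'yaw',np.degrees(np.arctan2(*R.as_matrix()[[1,0],0])).round(2),'tilt',np.round(R.as_matrix()[:,2],3))
    return R.inv().apply(np.array(p)-s['tool_pos'])*1000
E
python3 - <<'E'
from rel import *
print(rel([.567,-.2152,.092]))
im,d,m=snap('wrist','w1.png')
im,W=world('wrist')
m=(abs(W[...,2]-.084)<.003)
n,l,st,c=cv2.connectedComponentsWithStats(m.astype(np.uint8),connectivity=4)
for i in range(1,n):
    if st[i,4]>600:
        p=W[l==i]; print(st[i],p.mean(0).round(4),cv2.minAreaRect((p[:,:2]*1000).astype(np.float32)))
h=W[(W[...,2]>.117)&(W[...,2]<.123)]; print('head',np.nanmedian(h,0),len(h))
E
```

```text
t 0.1 tcp [ 0.1587 -0.5264  0.2049] yaw 16.78 tilt [-0.     0.001 -1.   ]
[ 480.74123416 -179.9489266   113.16281898]
head [nan nan nan] 0invalid input at $[0]: expected keys dx, dy, dz, spin, fingers
  return np.nanmean(a, axis, out=out, keepdims=keepdims)
```

View pics/w1.png

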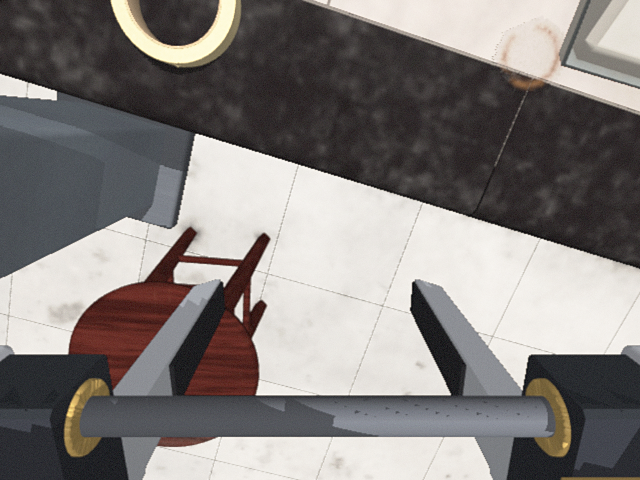

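The jog was refused because every row needs all five keys. The picture shows only the floor and the cart edge, with the fingers at the bottom of the frame. I'll retype the rows.

```bash
python3 -m jog '[{"dx":0,"dy":0,"dz":0,"spin":4.75,"fingers":94},{"dx":12,"dy":-8,"dz":0,"spin":4.75,"fingers":94},{"dx":22,"dy":-14,"dz":0,"spin":0,"fingers":94},{"dx":28,"dy":-17,"dz":0,"spin":0,"fingers":94},{"dx":28,"dy":-17,"dz":0,"spin":0,"fingers":94},{"dx":28,"dy":-17,"dz":0,"spin":0,"fingers":94},{"dx":28,"dy":-17,"dz":0,"spin":0,"fingers":94},{"dx":28,"dy":-17,"dz":0,"spin":0,"fingers":94},{"dx":28,"dy":-17,"dz":0,"spin":0,"fingers":94},{"dx":28,"dy":-17,"dz":0,"spin":0,"fingers":94},{"dx":28,"dy":-17,"dz":0,"spin":0,"fingers":94},{"dx":28,"dy":-17,"dz":0,"spin":0,"fingers":94},{"dx":28,"dy":-17,"dz":0,"spin":0,"fingers":94},{"dx":28,"dy":-17,"dz":0,"spin":0,"fingers":94},{"dx":28,"dy":-17,"dz":0,"spin":0,"fingers":94},{"dx":20,"dy":-15,"dz":0,"spin":0,"fingers":94},{"dx":10,"dy":-10,"dz":0,"spin":0,"fingers":94},{"dx":0,"dy":0,"dz":0,"spin":0,"fingers":94}]'
python3 - <<'E'
from rel import *
print(rel([.567,-.2152,.092]))
im,d,m=snap('wrist','w2.png')
im,W=world('wrist')
m=(abs(W[...,2]-.084)<.003)
n,l,st,c=cv2.connectedComponentsWithStats(m.astype(np.uint8),connectivity=4)
for i in range(1,n):
    if st[i,4]>600:
        p=W[l==i]; print(st[i],p.mean(0).round(4),cv2.minAreaRect((p[:,:2]*1000).astype(np.float32)))
mm=(W[...,2]>.117)&(W[...,2]<.123);h=W[mm]; print('head',np.nanmedian(h,0),len(h),cv2.minEnclosingCircle((h[:,:2]*1000).astype(np.float32)))
E
```

```text
t: 1.65
tool_pos: [0.5239, -0.2242, 0.205]
eef_rot: [0.998, 0.065, -0.0, -0.0]
ft_force: [-0.4, 0.5, -1.1]
width: 1.001
grip_force: 0.0
t 1.65 tcp [ 0.5239 -0.2242  0.205 ] yaw 7.42 tilt [-0.001  0.001 -1.   ]
[ 43.972844    -3.28813929 112.94837722]
[ 287  137   54  105 4725] [ 0.557  -0.2169  0.083 ] ((556.4227294921875, -216.96710205078125), (81.84925842285156, 40.12174606323242), 7.394747257232666)
[ 214  148   49   52 1935] [ 0.5645 -0.1578  0.0828] ((562.05859375, -157.94642639160156), (39.30832290649414, 36.16946029663086), 7.49371337890625)
head [ 0.56749579 -0.21562725  0.11878544] 394 ((567.0980224609375, -215.45175170898438), 7.88151216506958)
```

View pics/w2.png

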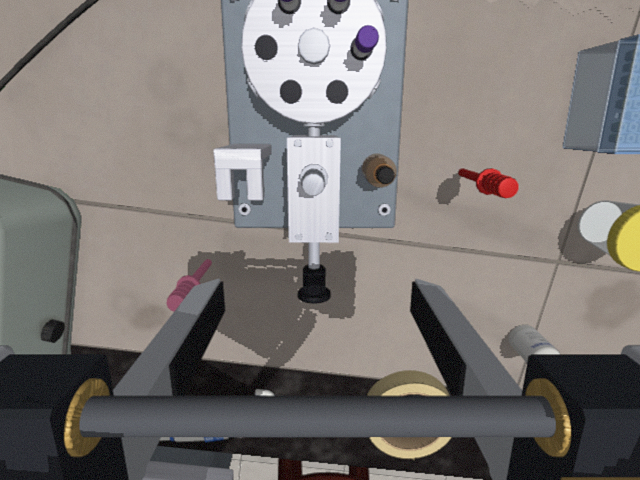

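The wrist picture shows the steel head at (313,180), the notch at (240,180), the bottle at (380,172) and the knob at (313,283). Bore (0.567,-0.2155) and yaw 7.4° agree with the first measurement, so I'll go down and grip.

```bash
python3 -m jog '[{"dx":15,"dy":-1,"dz":0,"spin":0,"fingers":60},{"dx":20,"dy":-2,"dz":0,"spin":0,"fingers":60},{"dx":9,"dy":0,"dz":0,"spin":0,"fingers":60},{"dx":0,"dy":0,"dz":15,"spin":0,"fingers":60},{"dx":0,"dy":0,"dz":25,"spin":0,"fingers":60},{"dx":0,"dy":0,"dz":25,"spin":0,"fingers":60},{"dx":0,"dy":0,"dz":25,"spin":0,"fingers":60},{"dx":0,"dy":0,"dz":15,"spin":0,"fingers":60},{"dx":0,"dy":0,"dz":8,"spin":0,"fingers":60},{"dx":0,"dy":0,"dz":0,"spin":0,"fingers":60}]' 30
python3 -m jog '[{"dx":0,"dy":0,"dz":0,"spin":0,"fingers":30},{"dx":0,"dy":0,"dz":0,"spin":0,"fingers":20},{"dx":0,"dy":0,"dz":0,"spin":0,"fingers":10},{"dx":0,"dy":0,"dz":0,"spin":0,"fingers":10},{"dx":0,"dy":0,"dz":0,"spin":0,"fingers":10},{"dx":0,"dy":0,"dz":0,"spin":0,"fingers":10}]' 30
```

```text
t: 2.53
tool_pos: [0.5648, -0.2183, 0.091]
eef_rot: [0.998, 0.063, -0.001, -0.001]
ft_force: [-0.6, -1.2, 0.1]
width: 0.636
grip_force: 0.0
t: 3.03
tool_pos: [0.5663, -0.2176, 0.0928]
eef_rot: [0.998, 0.064, 0.0, 0.0]
ft_force: [-0.2, -0.2, -0.4]
width: 0.248
grip_force: 0.0
```

```bash
python3 -m jog '[{"dx":0,"dy":-2,"dz":0,"spin":0,"fingers":10},{"dx":0,"dy":0,"dz":0,"spin":0,"fingers":10},{"dx":0,"dy":0,"dz":0,"spin":0,"fingers":10},{"dx":0,"dy":0,"dz":0,"spin":0,"fingers":10},{"dx":0,"dy":0,"dz":0,"spin":0,"fingers":10},{"dx":0,"dy":0,"dz":0,"spin":0,"fingers":10}]' 30; python3 -c "
from rel import *
print(rel([.567,-.2155,.092]))"
```

```text
t: 3.53
tool_pos: [0.566, -0.2155, 0.0926]
eef_rot: [0.998, 0.063, 0.0, -0.0]
ft_force: [-0.1, 1.2, 1.8]
width: 0.161
grip_force: 30.0
t 3.5333 tcp [ 0.566  -0.2155  0.0926] yaw 7.28 tilt [ 0.  0. -1.]
[0.97426406 0.16682459 0.56314238]
```

Gripped (15 mm, 30 N). Now I'll lift 72 mm.

```bash
python3 -m jog '[{"dx":0,"dy":0,"dz":-3,"spin":0,"fingers":10},{"dx":0,"dy":0,"dz":-6,"spin":0,"fingers":10},{"dx":0,"dy":0,"dz":-10,"spin":0,"fingers":10},{"dx":0,"dy":0,"dz":-12,"spin":0,"fingers":10},{"dx":0,"dy":0,"dz":-12,"spin":0,"fingers":10},{"dx":0,"dy":0,"dz":-12,"spin":0,"fingers":10},{"dx":0,"dy":0,"dz":-12,"spin":0,"fingers":10},{"dx":0,"dy":0,"dz":-7,"spin":0,"fingers":10},{"dx":0,"dy":0,"dz":0,"spin":0,"fingers":10},{"dx":0,"dy":0,"dz":0,"spin":0,"fingers":10}]'
python3 - <<'E'
from rel import *
R=rel([.5595,-.158,.16]);print(R)
im,d,m=snap('side'); cv2.imwrite('pics/s2.png',cv2.resize(im[110:290,240:450],None,fx=2.8,fy=2.8))
E
```

```text
t: 4.37
tool_pos: [0.5659, -0.2155, 0.1666]
eef_rot: [0.998, 0.063, 0.0, 0.0]
ft_force: [0.4, 0.3, -1.2]
width: 0.166
grip_force: 30.0
t 4.3667 tcp [ 0.5659 -0.2155  0.1666] yaw 7.28 tilt [ 0. -0. -1.]
[  0.89520228 -57.89706982   6.60834563]
```

View pics/s2.png

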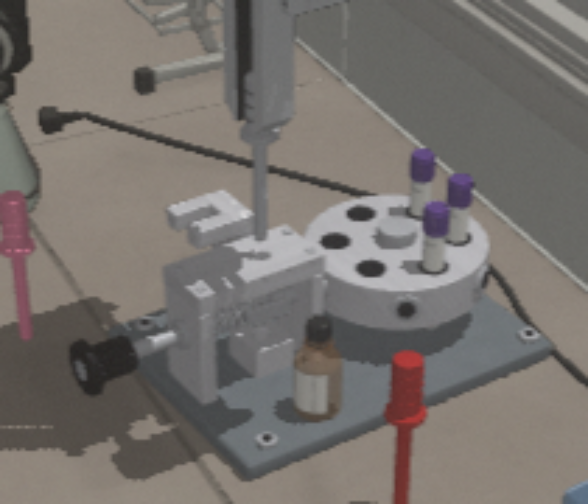

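The pin is out and upright, its foot at crop (262,240) above the bracket. Next I'll move 58 mm left and lower it.

```bash
python3 -m jog '[{"dx":0,"dy":-4,"dz":0,"spin":0,"fingers":10},{"dx":0,"dy":-8,"dz":0,"spin":0,"fingers":10},{"dx":0,"dy":-12,"dz":0,"spin":0,"fingers":10},{"dx":0,"dy":-12,"dz":0,"spin":0,"fingers":10},{"dx":0,"dy":-12,"dz":0,"spin":0,"fingers":10},{"dx":0,"dy":-7,"dz":0,"spin":0,"fingers":10},{"dx":0,"dy":-3,"dz":0,"spin":0,"fingers":10},{"dx":0,"dy":0,"dz":0,"spin":0,"fingers":10},{"dx":0,"dy":0,"dz":0,"spin":0,"fingers":10}]'
python3 - <<'E'
from rel import *
print(rel([.5595,-.158,.0926]))
im,d,m=snap('side'); cv2.imwrite('pics/s3.png',cv2.resize(im[110:270,240:400],None,fx=3.5,fy=3.5))
E
```

```text
t: 5.17
tool_pos: [0.5587, -0.158, 0.1665]
eef_rot: [0.998, 0.064, 0.0, 0.0]
ft_force: [-0.8, 0.4, -0.5]
width: 0.165
grip_force: 30.0
t 5.1667 tcp [ 0.5587 -0.158   0.1665] yaw 7.29 tilt [ 0. -0. -1.]
[ 0.82598987  0.09053996 73.94777664]
```

View pics/s3.png

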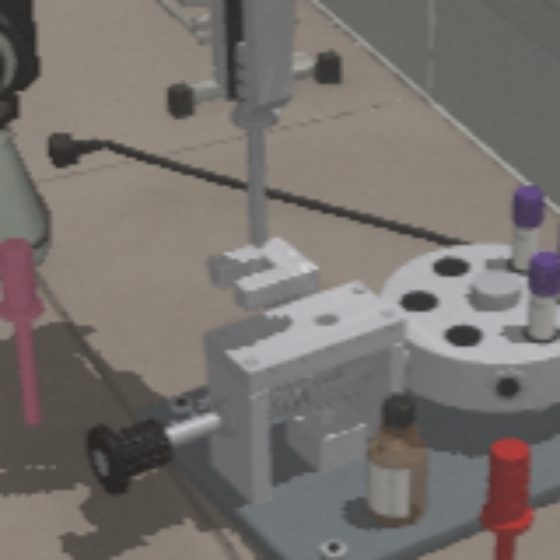

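The foot is over the notch at crop (258,245). I'll lower most of the way and check the force.

```bash
python3 -m jog '[{"dx":0,"dy":0,"dz":3,"spin":0,"fingers":10},{"dx":0,"dy":0,"dz":5,"spin":0,"fingers":10},{"dx":0,"dy":0,"dz":5,"spin":0,"fingers":10},{"dx":0,"dy":0,"dz":5,"spin":0,"fingers":10},{"dx":0,"dy":0,"dz":0,"spin":0,"fingers":10}]'
python3 -m jog '[{"dx":0,"dy":0,"dz":8,"spin":0,"fingers":10},{"dx":0,"dy":0,"dz":10,"spin":0,"fingers":10},{"dx":0,"dy":0,"dz":10,"spin":0,"fingers":10},{"dx":0,"dy":0,"dz":10,"spin":0,"fingers":10},{"dx":0,"dy":0,"dz":8,"spin":0,"fingers":10},{"dx":0,"dy":0,"dz":6,"spin":0,"fingers":10},{"dx":0,"dy":0,"dz":2,"spin":0,"fingers":10},{"dx":0,"dy":0,"dz":0,"spin":0,"fingers":10},{"dx":0,"dy":0,"dz":0,"spin":0,"fingers":10}]'
```

```text
t: 5.63
tool_pos: [0.5581, -0.158, 0.1469]
eef_rot: [0.998, 0.063, -0.001, -0.0]
ft_force: [-0.9, 0.3, -1.3]
width: 0.167
grip_force: 30.0
t: 6.38
tool_pos: [0.5588, -0.1581, 0.0947]
eef_rot: [0.998, 0.063, 0.0, 0.0]
ft_force: [0.1, -0.2, 0.1]
width: 0.161
grip_force: 30.0
```

```bash
python3 -m jog '[{"dx":0,"dy":0,"dz":1.5,"spin":0,"fingers":10},{"dx":0,"dy":0,"dz":0.7,"spin":0,"fingers":10},{"dx":0,"dy":0,"dz":0,"spin":0,"fingers":10},{"dx":0,"dy":0,"dz":0,"spin":0,"fingers":10}]'
python3 -c "
from rel import *
print(rel([.5595,-.158,.0926]))"
```

```text
t: 6.72
tool_pos: [0.5588, -0.1581, 0.0925]
eef_rot: [0.998, 0.063, 0.0, 0.0]
ft_force: [0.8, 0.0, 1.3]
width: 0.165
grip_force: 30.0
t 6.7167 tcp [ 0.5588 -0.1581  0.0925] yaw 7.28 tilt [ 0.001 -0.    -1.   ]
[ 0.74423805  0.04269243 -0.0636119 ]
```

Level with the seating height. I'll open, back straight up and look.

```bash
python3 -m jog '[{"dx":0,"dy":0,"dz":0,"spin":0,"fingers":25},{"dx":0,"dy":0,"dz":0,"spin":0,"fingers":45},{"dx":0,"dy":0,"dz":0,"spin":0,"fingers":45},{"dx":0,"dy":0,"dz":0,"spin":0,"fingers":45},{"dx":0,"dy":0,"dz":0,"spin":0,"fingers":45},{"dx":0,"dy":0,"dz":0,"spin":0,"fingers":45},{"dx":0,"dy":0,"dz":-5,"spin":0,"fingers":45},{"dx":0,"dy":0,"dz":-15,"spin":0,"fingers":45},{"dx":0,"dy":0,"dz":-20,"spin":0,"fingers":45},{"dx":0,"dy":0,"dz":-20,"spin":0,"fingers":45},{"dx":0,"dy":0,"dz":-8,"spin":0,"fingers":45},{"dx":0,"dy":0,"dz":0,"spin":0,"fingers":45}]'
python3 - <<'E'
from rel import *
print(rel([.4695,-.2282,.160]))
im,d,m=snap('side'); cv2.imwrite('pics/s4.png',cv2.resize(im[110:270,240:400],None,fx=3.5,fy=3.5))
im,W=world('side')
B=W[150:200,290:340]; h=B[(B[...,2]>.117)&(B[...,2]<.124)]; print('head top side',len(h),np.nanmean(h,0))
E
```

```text
t: 7.72
tool_pos: [0.5593, -0.1583, 0.1623]
eef_rot: [0.998, 0.063, 0.002, 0.001]
ft_force: [-0.9, -0.5, -0.0]
width: 0.477
grip_force: 0.0
t 7.7167 tcp [ 0.5593 -0.1583  0.1623] yaw 7.28 tilt [ 0.003 -0.001 -1.   ]
[-97.98150598  57.99313635   2.10078687]
head top side 43 [ 0.55874343 -0.16074305  0.11857034]
```

View pics/s4.png

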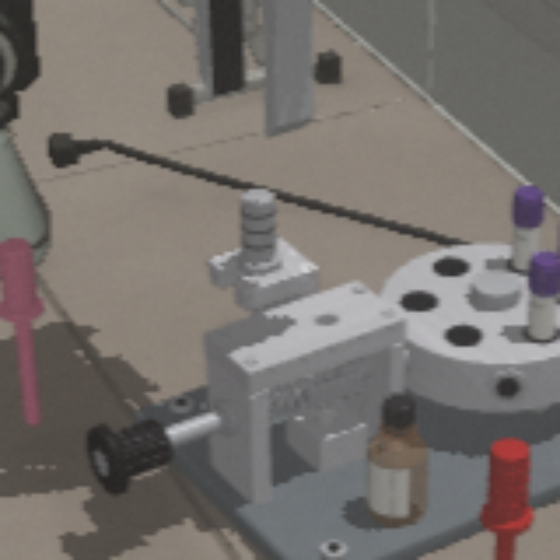

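The pin hangs upright on its collar at crop (260,265), head top at z≈0.119, and it is let go. Now to the knob: dx -98, dy +58, dz to grasp height 50 mm (TCP 0.031).

```bash
python3 -m jog '[{"dx":-10,"dy":6,"dz":0,"spin":0,"fingers":45},{"dx":-20,"dy":12,"dz":0,"spin":0,"fingers":45},{"dx":-20,"dy":12,"dz":0,"spin":0,"fingers":45},{"dx":-20,"dy":12,"dz":0,"spin":0,"fingers":45},{"dx":-20,"dy":12,"dz":0,"spin":0,"fingers":45},{"dx":-8,"dy":4,"dz":0,"spin":0,"fingers":45},{"dx":0,"dy":0,"dz":0,"spin":0,"fingers":45},{"dx":0,"dy":0,"dz":0,"spin":0,"fingers":45}]'
python3 - <<'E'
from rel import *
print(rel([.4698,-.2281,.0312]))
im,d,m=snap('wrist','w5.png'); im,d,m=snap('top')
for n in('wrist','top'):
    im,W=world(n)
    D=W-np.array([.567,-.2155,0]); c,s=np.cos(.129),np.sin(.129)
    fx=D[...,0]*c+D[...,1]*s; fy=-D[...,0]*s+D[...,1]*c
    k=(abs(fy)<.02)&(fx<-.07)&(fx>-.13)&(W[...,2]>.045)&(W[...,2]<.07)
    print(n,k.sum(),fx[k].min(),fx[k].max(),np.median(fy[k]),W[k][:,2].max())
E
```

```text
t: 8.43
tool_pos: [0.4686, -0.2279, 0.1598]
eef_rot: [0.998, 0.063, -0.0, -0.0]
ft_force: [0.4, -0.2, 1.0]
width: 0.476
grip_force: 0.0
t 8.4333 tcp [ 0.4686 -0.2279  0.1598] yaw 7.22 tilt [-0.  0. -1.]
[  1.23271188   0.39079856 128.61546526]
wrist 1564 -0.11544696755938638 -0.07000510335982729 -0.00014254718765267186 0.06608430288482492
top 49 -0.11655748769819993 -0.10162123289751261 -0.007308378086153262 0.06905052705498338
```

View pics/w5.png

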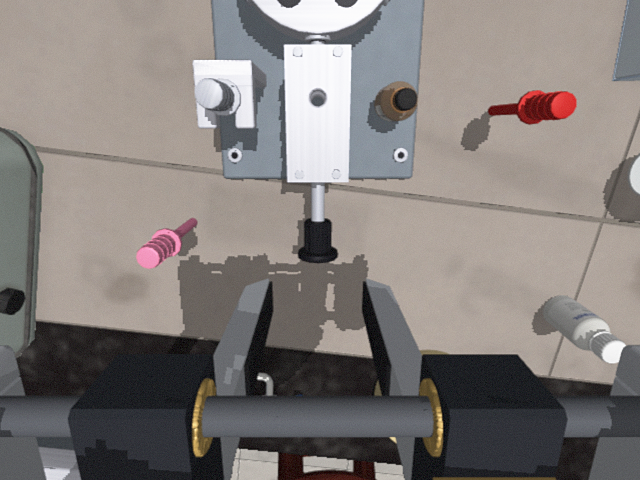

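The parked pin is at (218,96) in the notch and the bore at (318,97) is empty. The knob at (318,240) has its outer end at -115.5 mm, where -116 is expected. Now down and pinch.

```bash
python3 -m jog '[{"dx":1,"dy":0,"dz":12,"spin":0,"fingers":45},{"dx":0,"dy":0,"dz":22,"spin":0,"fingers":45},{"dx":0,"dy":0,"dz":22,"spin":0,"fingers":45},{"dx":0,"dy":0,"dz":22,"spin":0,"fingers":45},{"dx":0,"dy":0,"dz":20,"spin":0,"fingers":45},{"dx":0,"dy":0,"dz":15,"spin":0,"fingers":45},{"dx":0,"dy":0,"dz":10,"spin":0,"fingers":45},{"dx":0,"dy":0,"dz":5,"spin":0,"fingers":45},{"dx":0,"dy":0,"dz":0,"spin":0,"fingers":45},{"dx":0,"dy":0,"dz":0,"spin":0,"fingers":45}]'
python3 -m jog '[{"dx":0,"dy":0,"dz":0,"spin":0,"fingers":25},{"dx":0,"dy":0,"dz":0,"spin":0,"fingers":12},{"dx":0,"dy":0,"dz":0,"spin":0,"fingers":12},{"dx":0,"dy":0,"dz":0,"spin":0,"fingers":12},{"dx":0,"dy":0,"dz":0,"spin":0,"fingers":12},{"dx":0,"dy":0,"dz":0,"spin":0,"fingers":12}]' 40
```

```text
t: 9.37
tool_pos: [0.4702, -0.2278, 0.0327]
eef_rot: [0.998, 0.064, 0.0, 0.0]
ft_force: [0.5, -1.0, 0.3]
width: 0.475
grip_force: 0.0
t: 9.87
tool_pos: [0.4699, -0.2279, 0.0326]
eef_rot: [0.998, 0.063, 0.0, 0.0]
ft_force: [-0.6, -0.2, 2.7]
width: 0.201
grip_force: 40.0
```

Gripped at about 19 mm and 40 N. I'll pull out 18 mm.

```bash
python3 -m jog '[{"dx":-2,"dy":0,"dz":0,"spin":0,"fingers":10},{"dx":-4,"dy":0,"dz":0,"spin":0,"fingers":10},{"dx":-4,"dy":0,"dz":0,"spin":0,"fingers":10},{"dx":-4,"dy":0,"dz":0,"spin":0,"fingers":10},{"dx":-3,"dy":0,"dz":0,"spin":0,"fingers":10},{"dx":-1,"dy":0,"dz":0,"spin":0,"fingers":10},{"dx":0,"dy":0,"dz":0,"spin":0,"fingers":10},{"dx":0,"dy":0,"dz":0,"spin":0,"fingers":10},{"dx":0,"dy":0,"dz":0,"spin":0,"fingers":10},{"dx":0,"dy":0,"dz":0,"spin":0,"fingers":10}]'
python3 -c "
from rel import *
print(rel([.4698,-.2281,.0312]))"
```

```text
t: 10.7
tool_pos: [0.4529, -0.2302, 0.0327]
eef_rot: [0.998, 0.063, 0.001, 0.0]
ft_force: [9.9, 1.4, -0.9]
width: 0.202
grip_force: 40.0
t 10.7 tcp [ 0.4529 -0.2302  0.0327] yaw 7.27 tilt [ 0.003 -0.001 -1.   ]
[17.00278108  0.09157051  1.50860656]
```

```bash
python3 -m jog '[{"dx":-1,"dy":0,"dz":0,"spin":0,"fingers":10},{"dx":-0.5,"dy":0,"dz":0,"spin":0,"fingers":10},{"dx":0,"dy":0,"dz":0,"spin":0,"fingers":10},{"dx":0,"dy":0,"dz":0,"spin":0,"fingers":10},{"dx":0,"dy":0,"dz":0,"spin":0,"fingers":10},{"dx":0,"dy":0,"dz":0,"spin":0,"fingers":10},{"dx":0,"dy":0,"dz":0,"spin":0,"fingers":10}]'
python3 - <<'E'
from rel import *
print(rel([.4698,-.2281,.0312]))
im,d,m=snap('side'); cv2.imwrite('pics/s6.png',cv2.resize(im[130:290,230:390],None,fx=3.5,fy=3.5))
E
```

```text
t: 11.28
tool_pos: [0.4519, -0.2303, 0.0327]
eef_rot: [0.998, 0.063, 0.002, 0.0]
ft_force: [12.7, 2.1, -3.1]
width: 0.202
grip_force: 40.0
t 11.2833 tcp [ 0.4519 -0.2303  0.0327] yaw 7.27 tilt [ 0.004 -0.001 -1.   ]
[18.0418069   0.08717616  1.54617775]
```

View pics/s6.png

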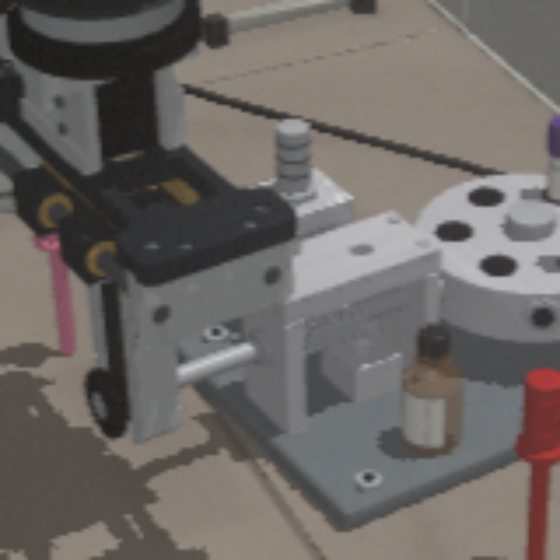

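The plunger is at its stop: 18 mm of travel, with the force up to 12.7 N. The fingers hold the knob at crop (130,390), the pin hangs upright at (293,160), and the bottle stands at (432,400). I'll hand the job in.

```bash
python3 -c "
from station import robot
print(robot.sign_off())"
```

```text
the job is handed in; nothing more can be done
None
```

I handed the job in after about 11 s of robot time: the locking pin hangs upright in the notch of the rest, released, and the gripper is holding the plunger knob at its 18 mm stop; I didn't touch the bottle, vial or cup, and the hand-in returned no verdict.

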